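# Roll a pipe up the loading ramp past the spring pawl and drop the hold-down on it

### The job

Push the yellow-capped pipe up the sloping gutter with your fingertips, never gripping or lifting it, until it has rolled over the yellow spring pawl and the pawl has popped up behind it, so that it lies held between pawl and end stop and cannot roll back. Then push the red-knobbed hold-down arm over so that it comes down and rests on the pipe. Leave the slug, the nut and the tin beside the ramp where they are.

Things in the scene. Friction and masses are not known exactly. Their poses are not given: they have to be found in the camera images.
- ramp: Blue welded loading ramp, bolted to the bench and immovable: base plate 330 x 136 mm, 8 mm thick. Origin: centre of the underside, on the bench. x: level, the uphill direction; y: across the ramp; z: up.
- gutter: Sloping steel gutter on the ramp, fixed, 9 degrees steep, 266 mm long. Origin: on its floor, mid-width, at the low end; x runs uphill along the floor, y across, z square to the floor. Foot lip at x = -6 to 0 mm, 12 mm high; end stop's face at x = 215 mm, 46 mm high, 8 mm thick. 104 mm wide inside; side walls 4 mm thick rise 16 mm above the floor; open above.
- pipe: Loose steel pipe, ends shut with yellow plugs: diameter 60, length 100 mm, about 0.5 kg, smooth, rolls freely at 1 to 3 N. Origin: its centre; y: along its axis, across the gutter. Starts against the foot lip, centre at gutter x = 25, z = 30 mm. Against the end stop its centre is at x = 185 mm; let go there, it rolls back 5 mm onto the raised pawl.
- pawl (a joint): Yellow spring tongue 36 mm wide in mid-floor of the gutter, hinged at its downhill end (gutter x = 115 mm). 0 = up, tip 14 mm above the floor; about 0.35 rad = flush with the floor. The pipe presses it down in rolling over it from below (a few N); once the pipe is past, it springs up by itself and blocks the way back.
- pawl_tip (a point): Middle of the upper edge of the pawl's uphill end; with the pawl up at gutter x = 155 mm, z = 14 mm.
- hold_down (a joint): Dark steel arm behind the end stop, with a black rubber cross roller 67 mm and a red knob 105 mm from its hinge. 0 = open, leaning 23 degrees uphill past upright; grows as it swings downhill over the stop (0.40 = upright). Past upright it falls slowly by its weight (0.16 kg, damped) and reads about 2.1 resting on a pipe at the stop, 2.45 with none. Under 2 N at the knob moves it.
- knob (a point): Centre of the red ball knob (diameter 22 mm) at the free end of the hold-down arm; the bar below it is 16 mm wide across the ramp and 8 mm thick.
- hold_down_hinge (a point): Middle of the hold-down arm's hinge axis, which runs across the ramp: gutter x = 245 mm, z = 67 mm. Its two lugs reach 78 mm above the gutter floor.
- round_slug: Bystander: turned steel slug standing on the bench, diameter 35 mm, 26 mm high. Origin: centre of the underside.
- nut_1: Bystander: steel hexagon nut lying on the bench, 27 x 24 x 13 mm. Origin: centre of the underside.
- tip_tin: Bystander: dark flat tin, shut, 78 x 114 x 37 mm, on the bench. Origin: centre of the underside.
Mind the look-alikes: they are no part of the job. Leave any orange or purple look-alike of the pipe alone.

How it is judged:
By the outcome, as a careful person would: the job done as asked, in the order asked, and still so for the second after the job is handed in, with the robot touching nothing.
It also fails if it takes over 58 s, if anything falls off the work surface, if the arm or the gripper's body presses on something with over 40 N, if the wrist force passes 120 N, or if a joint passes its speed limit or range.

### The arm

A 6-joint arm with a two-finger parallel gripper is mounted at the origin on the work surface; the furniture and walls round the work are solid. World frame = base frame: x ahead of the robot, y to its left, z up, the work surface at z = 0. Lengths are in m, angles in rad, forces in N, time in s.
With the tool pointing down it reaches from about 0.325 to 0.9 m from the base axis. Payload 3.5 kg.
Tool frame: the origin (TCP) lies at the very end of the fingers, on their centre line; the grasp point (between the pads) lies 19 mm behind it; z points along the fingers, y is the direction in which the jaws open and shut (so a half turn about z gives the same grasp; the last joint's range is limited). The gripper opens to 85 mm and grips with 20 to 120 N. Pads are 22 mm wide; open, the fingers measure 114 mm over their backs; the gripper's body (76 mm by 85 mm) begins 54 mm behind the grasp point. The pads swing forward as they close: fully open they stand 13 mm farther back than shut.
Start: joints at [-1.3, 0.276, -0.026, 1.268, 0, 1.467], TCP at [0.228, -0.582, 0.231] pointing down, gripper open.
Joint ranges: [-3.12, 3.12], [-0.85, 1.88], [-1.08, 1.24], [-1.95, 2.15], [-1.57, 1.53], [-3.14, 3.14]. Speed limits (rad/s): [2.57, 2.57, 3.14, 3.14, 3.14, 3.14].

### API

Orientations are given as a unit quaternion [w, x, y, z].
In Python, from bench import * gives the robot as it stands.
- The arm moves only by the tool play_rows, never from a script. Its argument "deltas" is a list of rows, each a list of 7 numbers: the closure, from 0 (fully open) to 1 (shut), then the shift along the tool's x, y, z in m, then the turn, a rotation vector about the tool's x, y, z in rad. In form: [[jaw, tx, ty, tz, ax, ay, az], ...]. A call has exactly 8 rows; each row is the pose to reach, as a shift and turn from the pose commanded when the call began, along the tool's axes at that moment; what a row does not reach only later rows make up. A row lasts 1/12 s, in which the tool goes at most 41.7 mm and 7.16 degrees, less where a joint would pass 70% of its speed; a pose out of reach is approached as far as the arm can. A call with a gripper value outside its range is refused whole. The fingers move at their own pace and stop on an object; the grip force is fixed at half the most. Time passes only in rows, so rows that repeat a pose let the fingers close, or fill a call up. It gives the time, the measured TCP pose, the force and the opening at its end, in the units of the state.
- sense(): the state, without advancing time (a new reading comes with each control period).
- camera(name): name is "scene" or "top"; returns the picture (420x560x3 uint8, blue, green, red); there is no depth.
- get_calibration(name): a dict with "K" (3x3 intrinsics, pixels), "R" (3x3) and "t" (3): a world point X has camera coordinates R X + t. Camera axes: x right, y down, z forward; pixel columns grow to the right and rows downward; lengths in m; the calibration is good to about 2 mm. A picture is of the moment at which its call begins. get_calibration takes no time and is no camera call.
- sign_off(): hands the job in, once; it reports no verdict.
Trained networks look in the newest picture that a camera, given by its name, has taken for a name from the list of things; names that differ only in an ending like _2 or _b are one class to them, and where a whole thing is asked for, a point or a joint stands for the part that bears it (a point fixed in the world has none). Each returns a list of dicts, best first, with "p" (0 to 1); they miss things now and then, are a little off and sometimes report something else, mostly with a low value. They report only what shows in the picture. A call takes as long as a camera call. They do not tell look-alikes from the thing itself.
- outline_of(thing, camera): "mask" (420x560 bool, what is visible of it) and "xy" ([column, row] in pixels, amid what is visible of it).
- mark_of(thing, camera): "xy" ([column, row] in pixels: a listed point, or the origin of a listed thing).
The state is a dict: "time_s": time; "q": joint angles; "qvel": joint speeds; "tau": joint torques, N m; "tool_pos": TCP position; "ee_rot": TCP orientation; "ft_force": force on the tool from outside, world axes, zero at the start; "torque": the same for the moment, N m; "width": finger opening in m.
Only numpy, scipy, OpenCV 4.12 (cv2) and the standard library are available. Lean on these libraries where they do the work, as an engineer would, in place of code of your own. Each camera call takes 0.05 s, during which the arm holds its last target. There are 200 camera calls.

## Working session

There is one attempt and no reset: what is moved stays moved. The work goes in short steps, Python scripts to look and compute and a tool call to move; the robot and the scene stay as the last step left them, time stands still between calls to the robot, and variables do not carry over. Pictures are saved under pics/ and viewed, about 8 in all and at most 12, crops included, and the job is handed in when it is done.

Besides the shell and the picture viewer there is one more tool, called after ">>>" as name(argument=value, ...), one argument or row to a line, values as JSON. play_rows: Moves the arm, as the interface text tells. Its arguments: {"type":"object","properties":{"deltas":{"type":"array","items":{"type":"array","items":{"type":"number"}}}},"required":["deltas"]}

```bash
mkdir -p pics; ls; cat > h.py <<'E'
from bench import *
import numpy as np, cv2
E
python3 - <<'E'
from h import *
for c in("scene","top"):
    im=camera(c); cv2.imwrite(f"pics/{c}0.png",im)
    k=get_calibration(c); print(c,k["K"].tolist(),(-k["R"].T@k["t"]).round(3), k["R"].round(3).tolist())
    for n in("pawl_tip","knob","hold_down_hinge","pipe","ramp","gutter","round_slug","nut_1","tip_tin"):
        print(n,[(np.round(d["xy"]).tolist(),round(d["p"],2)) for d in mark_of(n,c)][:3])
s=sense();print(s)
E
```

```text
pics
scene [[544.8293858257659, 0.0, 287.224004547357], [0.0, 544.8293858257659, 208.50445355102875], [0.0, 0.0, 1.0]] [-0.229  0.516  0.949] [[-0.559, -0.829, 0.0], [-0.551, 0.372, -0.747], [0.619, -0.418, -0.665]]
pawl_tip [([260.0, 246.0], 0.75)]
knob [([198.0, 204.0], 0.66)]
hold_down_hinge [([221.0, 237.0], 0.75)]
pipe [([350.0, 202.0], 0.91), ([315.0, 242.0], 0.59)]
ramp [([269.0, 267.0], 0.74)]
gutter [([326.0, 248.0], 0.81)]
round_slug [([237.0, 235.0], 0.68)]
nut_1 [([317.0, 303.0], 0.41)]
tip_tin [([268.0, 330.0], 0.82)]
top [[483.9837957984318, 0.0, 278.8786900610538], [0.0, 483.9837957984318, 205.0616846871663], [0.0, 0.0, 1.0]] [4.400e-01 1.000e-03 1.063e+00] [[0.021, -1.0, 0.001], [-0.996, -0.021, -0.083], [0.083, 0.0, -0.997]]
pawl_tip [([234.0, 209.0], 0.9), ([244.0, 155.0], 0.24)]
knob [([163.0, 176.0], 0.7), ([235.0, 210.0], 0.6)]
hold_down_hinge [([191.0, 190.0], 0.89)]
pipe [([374.0, 279.0], 0.95), ([296.0, 232.0], 0.93), ([374.0, 191.0], 0.6)]
ramp [([247.0, 213.0], 0.78)]
gutter []
round_slug [([241.0, 156.0], 0.48)]
nut_1 [([264.0, 279.0], 0.6)]
tip_tin [([200.0, 281.0], 0.58)]
{'time_s': 1.0, 'q': array([-1.30040701e+00,  2.76421442e-01, -2.63910054e-02,  1.26801414e+00,
        5.73307200e-06,  1.46739959e+00]), 'qvel': array([-0.00123616,  0.00060874,  0.00054943,  0.00022569, -0.00082325,
        0.00028898]), 'tau': array([ 1.28674743e-03, -4.45497930e+01,  2.95576000e+01,  6.93601996e-04,
        7.95080814e-05, -7.16073941e-06]), 'tool_pos': array([ 0.2282075 , -0.58184392,  0.23130421]), 'ee_rot': array([-1.53154125e-05,  9.82586274e-01,  1.85806928e-01,  1.59479721e-06]), 'ft_force': array([0.89685285, 0.21536658, 0.31225793]), 'torque': array([ 0.03729748, -0.04015756, -0.01771212]), 'width': 0.08551573313043194}
```

```bash
python3 - <<'E'
import cv2
a=cv2.imread("pics/top0.png");b=cv2.imread("pics/scene0.png")
cv2.imwrite("pics/a.png",cv2.resize(a[90:345,120:460],None,fx=2.3,fy=2.3))
cv2.imwrite("pics/b.png",cv2.resize(b[130:380,150:450],None,fx=2.4,fy=2.4))
E
```

```text
(no output)
```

View pics/a.png

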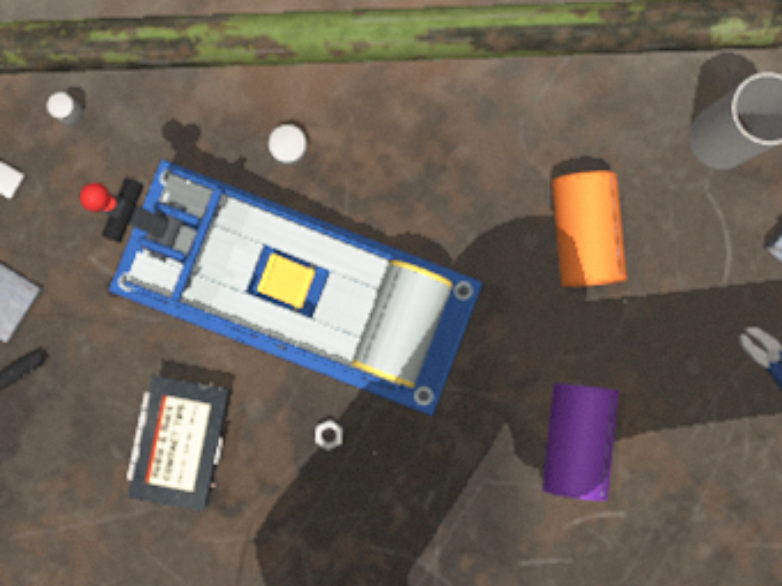

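View pics/b.png

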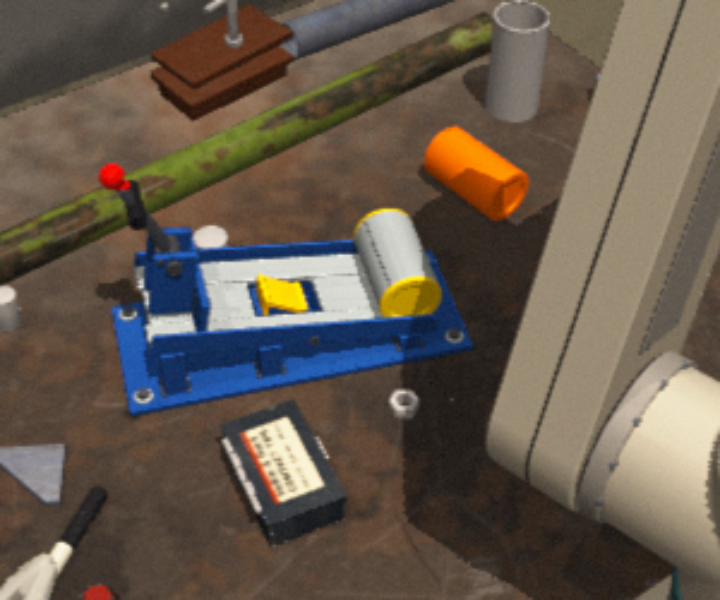

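Top view: the ramp's low end with the grey pipe is at the right (original px ≈ 296,232), the pawl is at (244,213), and the knob is up at the left (162,176). The orange and purple look-alikes lie further right. Next I fit the gutter pose from the marks and the plate corners.

```bash
cat > fit.py <<'E'
from h import *
from scipy.optimize import least_squares
C={c:get_calibration(c) for c in("scene","top")}
def proj(c,X):
    k=C[c];p=k["K"]@(k["R"]@X+k["t"]);return p[:2]/p[2]
a9=np.radians(9)
def G(p,x,y,z):  # gutter->world
    o=np.array(p[:3]);c,s=np.cos(p[3]),np.sin(p[3])
    h=np.array([c,s,0]);u=np.array([0,0,1.]);n=np.array([-s,c,0])
    return o+x*(np.cos(a9)*h+np.sin(a9)*u)+y*n+z*(np.cos(a9)*u-np.sin(a9)*h)
kx=245+105*np.sin(np.radians(23)-a9*0)  # lean measured from world upright or gutter normal (fit later)
obs=[("scene",(260,246),(.155,0,.014)),("top",(234,209),(.155,0,.014)),
("scene",(221,237),(.245,0,.067)),("top",(191,190),(.245,0,.067)),
("scene",(315,242),(.025,0,.03)),("top",(296,232),(.025,0,.03))]
cor=[((163,161),(1,1)),((480,283),(-1,1)),((432,413),(-1,-1)),((110,290),(1,-1))]
def res(p):
    r=[]
    for c,xy,g in obs: r+=list(proj(c,G(p,*g))-xy)
    for (u,v),(sx,sy) in cor:
        c,s=np.cos(p[3]),np.sin(p[3]);l=np.array([sx*.165+p[4],sy*.068])
        X=np.array([p[0]+c*l[0]-s*l[1],p[1]+s*l[0]+c*l[1],.008])
        r+=list(proj("top",X)-np.array([120+u/2.3,90+v/2.3]))
    return np.array(r)
if __name__=="__main__":
    f=least_squares(res,[.4,-.05,.04,1.2,.12],loss="soft_l1");p=f.x
    print(p.round(4).tolist(),np.degrees(p[3]));print(res(p).round(1).reshape(-1,2).tolist())
    np.save("p.npy",p)
    for g in[(.025,0,.03),(.155,0,.014),(.245,0,.067),(.185,0,.03)]:print(g,G(p,*g).round(4))
    for lean in(23,):
        t=np.radians(lean);print("knob normal",proj("top",G(p,.245+.105*np.sin(t),0,.067+.105*np.cos(t))),proj("scene",G(p,.245+.105*np.sin(t),0,.067+.105*np.cos(t))))
        t+=a9;print("knob vertical",proj("top",G(p,.245+.105*np.sin(t),0,.067+.105*np.cos(t))),proj("scene",G(p,.245+.105*np.sin(t),0,.067+.105*np.cos(t))),G(p,.245+.105*np.sin(t),0,.067+.105*np.cos(t)))
E
python3 fit.py
```

```text
[0.4642, -0.0513, 0.0275, 1.2514, 0.1084] 71.69714944057472
[[-1.0, 4.4], [0.6, 0.6], [0.2, -0.9], [1.3, 3.2], [-0.5, -1.4], [-1.6, -1.2], [-17.3, 62.1], [-12.1, 60.1], [29.2, -55.7], [27.4, -52.2]]
(0.025, 0, 0.03) [ 0.4705 -0.0323  0.061 ]
(0.155, 0, 0.014) [0.5116 0.092  0.0656]
(0.245, 0, 0.067) [0.5369 0.1685 0.132 ]
(0.185, 0, 0.03) [0.5201 0.1177 0.0861]
knob normal [168.09026928 181.93387968] [204.56544877 202.17388411]
knob vertical [160.34314672 179.33964427] [197.06899212 205.53194832] [0.54981835 0.20745031 0.22865026]
```

```bash
sed -i 's/^cor=.*/cor=[((163,161),(1,-1)),((480,283),(-1,-1)),((432,413),(-1,1)),((110,290),(1,1))]/' fit.py; python3 fit.py
```

```text
[0.4623, -0.0509, 0.0261, 1.223, 0.125] 70.07190238261774
[[-1.1, 4.1], [1.2, -0.4], [-0.0, -1.9], [2.4, 1.1], [-0.3, -0.6], [-1.8, -0.5], [-0.8, -0.9], [1.5, 0.0], [0.2, 2.0], [-1.1, 0.5]]
(0.025, 0, 0.03) [ 0.4691 -0.0321  0.0597]
(0.155, 0, 0.014) [0.5137 0.091  0.0642]
(0.245, 0, 0.067) [0.5412 0.1668 0.1306]
(0.185, 0, 0.03) [0.523  0.1165 0.0847]
knob normal [169.52206875 179.23058923] [204.3639491  200.99936381]
knob vertical [161.87514241 176.42300778] [196.8700414  204.20251577] [0.55516791 0.20534198 0.22726511]
```

```bash
cat > go.py <<'E'
import sys
from fit import *
from scipy.spatial.transform import Rotation as Ro
p=np.load("p.npy")
def where():
    s=sense();q=s["ee_rot"];R=Ro.from_quat([q[1],q[2],q[3],q[0]]);return s,R
def gut(X):
    A=np.array([G(p,*e)-G(p,0,0,0) for e in np.eye(3)]);return A@(X-G(p,0,0,0))
def to(x,y,z,yaw=None):
    s,R=where();yaw=p[3] if yaw is None else yaw
    T=Ro.from_euler("z",yaw)*Ro.from_euler("x",np.pi)
    print("t",round(s["time_s"],2),"gut now",gut(s["tool_pos"]).round(4),"F",s["ft_force"].round(1),"w",s["width"].round(3))
    X=G(p,x,y,z);print("target",X.round(3),"shift",R.inv().apply(X-s["tool_pos"]).round(4),"turn",(R.inv()*T).as_rotvec().round(4))
if __name__=="__main__": to(*map(float,sys.argv[1:]))
E
python3 go.py -.035 0 .14; python3 go.py -.035 0 .02
```

```text
Traceback (most recent call last):
  File "go.py", line 14, in <module>
    if __name__=="__main__": to(*map(float,sys.argv[1:]))
                             ~~^^^^^^^^^^^^^^^^^^^^^^^^^^
  File "go.py", line 12, in to
    print("t",round(s["time_s"],2),"gut now",gut(s["tool_pos"]).round(4),"F",s["ft_force"].round(1),"w",s["width"].round(3))
                                                                                                        ^^^^^^^^^^^^^^^^
AttributeError: 'float' object has no attribute 'round'
Traceback (most recent call last):
  File "go.py", line 14, in <module>
    if __name__=="__main__": to(*map(float,sys.argv[1:]))
                             ~~^^^^^^^^^^^^^^^^^^^^^^^^^^
  File "go.py", line 12, in to
    print("t",round(s["time_s"],2),"gut now",gut(s["tool_pos"]).round(4),"F",s["ft_force"].round(1),"w",s["width"].round(3))
                                                                                                        ^^^^^^^^^^^^^^^^
AttributeError: 'float' object has no attribute 'round'
```

```bash
sed -i 's/s\["width"\].round(3)/round(s["width"],4)/' go.py
python3 go.py -.035 0 .14; python3 go.py -.035 0 .02
```

```text
t 1.0 gut now [-0.5397  0.0391  0.2932] F [0.9 0.2 0.3] w 0.0855
target [ 0.443 -0.104  0.159] shift [ 0.3745 -0.3664  0.0724] turn [-0.     -0.     -0.8492]
t 1.0 gut now [-0.5397  0.0391  0.2932] F [0.9 0.2 0.3] w 0.0855
target [ 0.449 -0.086  0.04 ] shift [ 0.3869 -0.3805  0.1909] turn [-0.     -0.     -0.8492]
```

>>> play_rows(
  deltas=[
    [0.35, 0.025, -0.024, 0, 0, 0, -0.1],
    [0.35, 0.05, -0.048, 0, 0, 0, -0.2],
    [0.35, 0.075, -0.072, 0, 0, 0, -0.3],
    [0.35, 0.1, -0.096, 0, 0, 0, -0.4],
    [0.35, 0.125, -0.12, 0, 0, 0, -0.5],
    [0.35, 0.15, -0.144, 0, 0, 0, -0.6],
    [0.35, 0.175, -0.168, 0, 0, 0, -0.7],
    [0.35, 0.2, -0.192, 0, 0, 0, -0.8],
  ],
)

```text
time_s: 1.67
tool_pos: [0.3447, -0.3286, 0.2315]
ee_rot: [0.0, 0.831, 0.556, 0.0]
ft_force: [0.4, -0.1, 0.0]
width: 0.0555
```

```bash
python3 go.py -.035 0 .14
```

```text
t 1.67 gut now [-0.2653  0.0159  0.25  ] F [ 0.4 -0.1  0. ] w 0.0555
target [ 0.443 -0.104  0.159] shift [0.2452 0.0049 0.0725] turn [ 0.0006  0.0002 -0.0447]
```

>>> play_rows(
  deltas=[
    [0.35, 0.03, 0.001, 0.0, 0, 0, -0.02],
    [0.35, 0.065, 0.002, 0.01, 0, 0, -0.045],
    [0.35, 0.1, 0.003, 0.02, 0, 0, -0.045],
    [0.35, 0.135, 0.004, 0.03, 0, 0, -0.045],
    [0.35, 0.17, 0.005, 0.04, 0, 0, -0.045],
    [0.35, 0.205, 0.005, 0.055, 0, 0, -0.045],
    [0.35, 0.235, 0.005, 0.065, 0, 0, -0.045],
    [0.35, 0.245, 0.005, 0.072, 0, 0, -0.045],
  ],
)

```text
time_s: 2.33
tool_pos: [0.4438, -0.1027, 0.1584]
ee_rot: [-0.001, 0.819, 0.574, 0.0]
ft_force: [0.0, -0.8, 0.2]
width: 0.0558
```

```bash
python3 go.py -.035 0 .02; python3 - <<'E'
from h import *
a=camera("top");b=camera("scene")
a=cv2.resize(a[130:300,140:380],(720,510))
b=cv2.resize(b[130:330,170:410],(720,600))
cv2.imwrite("pics/c.png",a);cv2.imwrite("pics/d.png",b)
E
```

```text
t 2.33 gut now [-0.0337 -0.0003  0.1392] F [ 0.  -0.8  0.2] w 0.0558
target [ 0.449 -0.086  0.04 ] shift [ 0.0172 -0.0002  0.118 ] turn [-0.0012 -0.0014 -0.0004]
```

View pics/d.png

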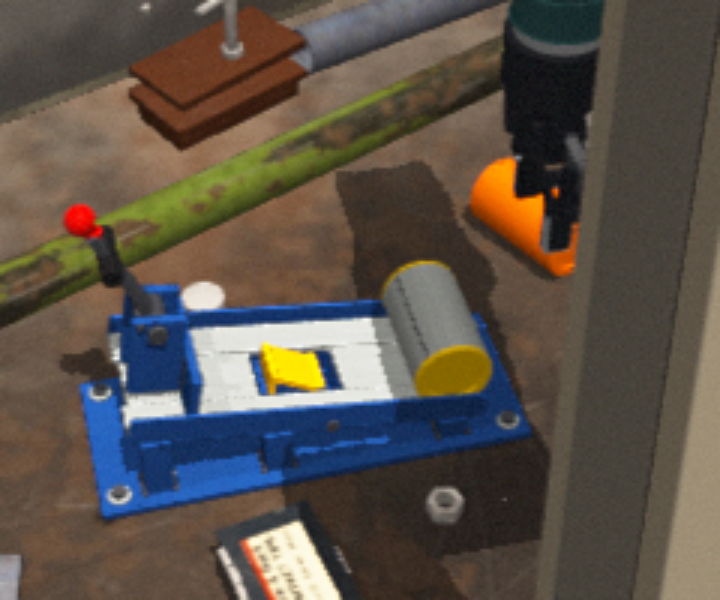

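>>> play_rows(
  deltas=[
    [0.35, 0, 0, 0.03, 0, 0, 0],
    [0.35, 0, 0, 0.06, 0, 0, 0],
    [0.35, 0, 0, 0.09, 0, 0, 0],
    [0.35, 0, 0, 0.105, 0, 0, 0],
    [0.35, 0, 0, 0.11, 0, 0, 0],
    [0.35, 0.005, 0, 0.11, 0, 0, 0],
    [0.35, 0.01, 0, 0.11, 0, 0, 0],
    [0.35, 0.015, 0, 0.109, 0, 0, 0],
  ],
)

```text
time_s: 3.1
tool_pos: [0.4504, -0.0926, 0.0519]
ee_rot: [0.001, 0.82, 0.572, 0.001]
ft_force: [0.5, 0.7, 0.3]
width: 0.0558
```

```bash
python3 go.py .144 0 .024
```

```text
t 3.1 gut now [-0.0387 -0.0031  0.0322] F [0.5 0.7 0.3] w 0.0558
target [0.509 0.079 0.072] shift [ 0.1817 -0.0039 -0.0205] turn [ 0.003  -0.     -0.0051]
```

>>> play_rows(
  deltas=[
    [0.35, 0.008, 0, 0.0, 0, 0, 0],
    [0.35, 0.016, -0.001, -0.001, 0, 0, 0],
    [0.35, 0.024, -0.001, -0.001, 0, 0, 0],
    [0.35, 0.032, -0.002, -0.002, 0, 0, 0],
    [0.35, 0.04, -0.002, -0.003, 0, 0, 0],
    [0.35, 0.048, -0.003, -0.004, 0, 0, 0],
    [0.35, 0.056, -0.003, -0.005, 0, 0, 0],
    [0.35, 0.064, -0.004, -0.006, 0, 0, 0],
  ],
)

```text
time_s: 3.77
tool_pos: [0.4674, -0.0298, 0.0565]
ee_rot: [0.0, 0.82, 0.572, -0.0]
ft_force: [-1.2, -2.7, 2.0]
width: 0.0556
```

```bash
python3 go.py .144 0 .024;  python3 - <<'E'
from h import *
b=camera("scene")
b=cv2.resize(b[130:330,170:410],(720,600))
cv2.imwrite("pics/e.png",b)
E
```

```text
t 3.77 gut now [0.0261 0.0024 0.0266] F [-1.2 -2.7  2. ] w 0.0556
target [0.509 0.079 0.072] shift [ 0.1169  0.0019 -0.0159] turn [ 0.0002  0.0002 -0.004 ]
```

View pics/e.png

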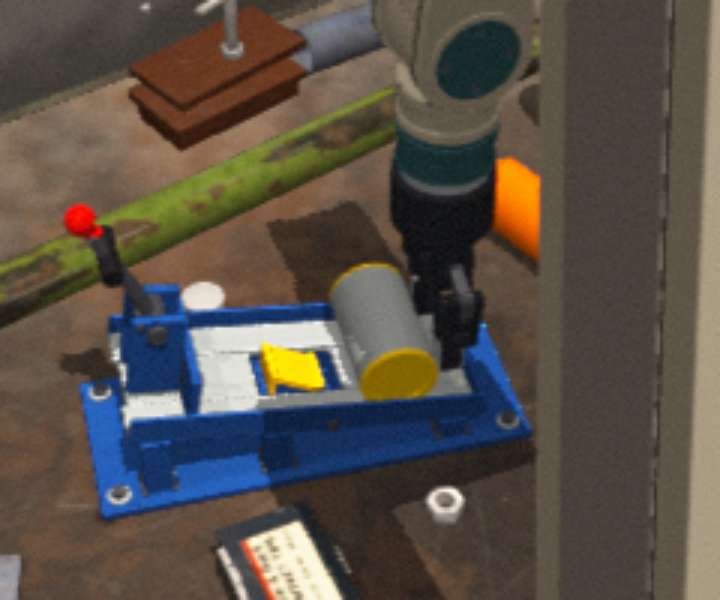

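The pipe is rolling squarely (crop ≈ 385,335), with the fingers behind it at about 2.7 N. I carry on.

>>> play_rows(
  deltas=[
    [0.35, 0.008, 0, -0.001, 0, 0, 0],
    [0.35, 0.016, 0, -0.002, 0, 0, 0],
    [0.35, 0.024, 0, -0.003, 0, 0, 0],
    [0.35, 0.032, 0.001, -0.004, 0, 0, 0],
    [0.35, 0.04, 0.001, -0.005, 0, 0, 0],
    [0.35, 0.048, 0.001, -0.006, 0, 0, 0],
    [0.35, 0.056, 0.001, -0.008, 0, 0, 0],
    [0.35, 0.064, 0.001, -0.009, 0, 0, 0],
  ],
)

```text
time_s: 4.48
tool_pos: [0.4904, 0.0296, 0.0656]
ee_rot: [0.0, 0.82, 0.572, -0.0]
ft_force: [-1.6, -3.2, 0.9]
width: 0.0555
```

```bash
python3 go.py .144 0 .024
```

```text
t 4.48 gut now [0.0904 0.001  0.0257] F [-1.6 -3.2  0.9] w 0.0555
target [0.509 0.079 0.072] shift [ 0.0532  0.0008 -0.0068] turn [ 0.0002  0.001  -0.0044]
```

>>> play_rows(
  deltas=[
    [0.35, 0.007, 0, -0.001, 0, 0, 0],
    [0.35, 0.014, 0, -0.002, 0, 0, 0],
    [0.35, 0.021, 0, -0.003, 0, 0, 0],
    [0.35, 0.028, 0, -0.004, 0, 0, 0],
    [0.35, 0.035, 0, -0.005, 0, 0, 0],
    [0.35, 0.041, 0, -0.005, 0, 0, 0],
    [0.35, 0.045, 0, -0.006, 0, 0, 0],
    [0.35, 0.048, 0, -0.006, 0, 0, 0],
  ],
)

```text
time_s: 5.15
tool_pos: [0.507, 0.0753, 0.0713]
ee_rot: [-0.0, 0.82, 0.573, 0.0]
ft_force: [0.4, -0.0, -0.2]
width: 0.0555
```

```bash
python3 go.py .144 0 .024;  python3 - <<'E'
from h import *
b=camera("scene")
b=cv2.resize(b[130:330,170:410],(720,600))
cv2.imwrite("pics/f.png",b)
E
```

```text
t 5.15 gut now [0.1393 0.001  0.0237] F [ 0.4 -0.  -0.2] w 0.0555
target [0.509 0.079 0.072] shift [ 0.0046  0.001  -0.001 ] turn [-0.0002 -0.0013 -0.0035]
```

View pics/f.png

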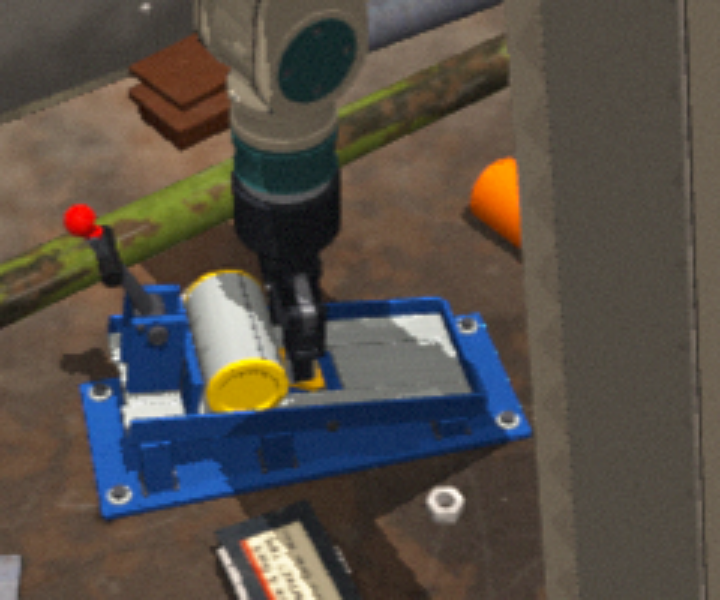

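The pipe seems to be past the pawl (crop ≈ 235,345), and the force is zero. A small final push against the stop, then back off and look.

>>> play_rows(
  deltas=[
    [0.35, 0.003, 0, -0.001, 0, 0, 0],
    [0.35, 0.006, 0, -0.001, 0, 0, 0],
    [0.35, 0.007, 0, -0.001, 0, 0, 0],
    [0.35, 0.007, 0, -0.001, 0, 0, 0],
    [0.35, 0.003, 0, -0.001, 0, 0, 0],
    [0.35, -0.005, 0, -0.001, 0, 0, 0],
    [0.35, -0.02, 0, -0.005, 0, 0, 0],
    [0.35, -0.04, 0, -0.015, 0, 0, 0],
  ],
)

```text
time_s: 5.87
tool_pos: [0.4917, 0.037, 0.0852]
ee_rot: [-0.001, 0.82, 0.573, -0.0]
ft_force: [-0.2, -0.6, 0.3]
width: 0.0555
```

>>> play_rows(
  deltas=[
    [1, -0.01, 0, -0.03, 0, 0, 0],
    [1, -0.02, 0, -0.065, 0, 0, 0],
    [1, -0.02, 0, -0.1, 0, 0, 0],
    [1, -0.02, 0, -0.135, 0, 0, 0],
    [1, -0.02, 0, -0.17, 0, 0, 0],
    [1, -0.02, 0, -0.2, 0, 0, 0],
    [1, -0.02, 0, -0.22, 0, 0, 0],
    [1, -0.02, 0, -0.225, 0, 0, 0],
  ],
)

```text
time_s: 6.53
tool_pos: [0.4882, 0.0177, 0.3158]
ee_rot: [0.002, 0.82, 0.572, 0.004]
ft_force: [0.8, -0.9, 0.8]
width: -0.0
```

```bash
python3 go.py .33 0 .17;  python3 - <<'E'
from h import *
from fit import G,proj
p=np.load("p.npy")
b=camera("scene");
for n in("pipe","pawl_tip","knob"):print(n,[(np.round(d["xy"]).tolist(),round(d["p"],2)) for d in mark_of(n,"scene")][:3])
for x in(.155,.17,.18,.185):print(x,proj("scene",G(p,x,0,.03)).round(1))
cv2.imwrite("pics/g.png",cv2.resize(b[150:310,170:370],(750,600)))
E
```

```text
t 6.53 gut now [ 0.1177 -0.001   0.2747] F [ 0.8 -0.9  0.8] w -0.0
target [0.564 0.231 0.246] shift [ 0.2258 -0.0026  0.0709] turn [ 0.0077 -0.0034 -0.0046]
pipe [([248.0, 242.0], 0.91), ([347.0, 201.0], 0.74)]
pawl_tip [([259.0, 245.0], 0.62)]
knob [([196.0, 204.0], 0.6)]
0.155 [259.8 244.9]
0.17 [253.2 245.3]
0.18 [248.8 245.6]
0.185 [246.6 245.8]
```

View pics/g.png

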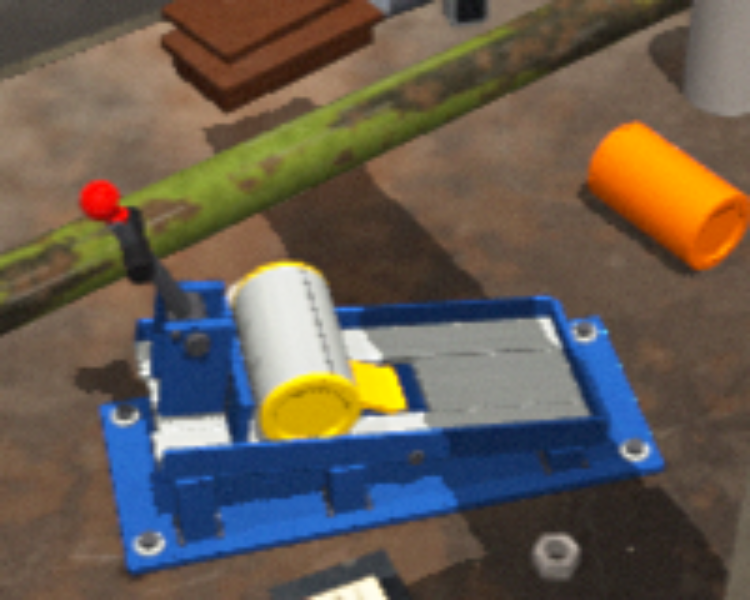

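The pipe lies at gutter x ≈ 180 mm, with the pawl standing up behind it (crop ≈ 380,385). Next is the hold-down arm: I go over the knob to its uphill side with the fingers shut.

>>> play_rows(
  deltas=[
    [1, 0.025, 0, 0, 0, 0, 0],
    [1, 0.06, 0, 0, 0, 0, 0],
    [1, 0.095, 0, 0, 0, 0, 0],
    [1, 0.13, 0, 0, 0, 0, 0],
    [1, 0.165, -0.001, 0, 0, 0, 0],
    [1, 0.2, -0.001, 0, 0, 0, 0],
    [1, 0.23, -0.001, 0, 0, 0, 0],
    [1, 0.246, -0.001, 0, 0, 0, 0],
  ],
)

```text
time_s: 7.4
tool_pos: [0.5694, 0.252, 0.3077]
ee_rot: [-0.001, 0.819, 0.573, -0.002]
ft_force: [0.1, 0.7, -0.1]
width: 0.0001
```

>>> play_rows(
  deltas=[
    [1, 0.002, 0, 0.01, 0, 0, 0],
    [1, 0.002, 0, 0.03, 0, 0, 0],
    [1, 0.002, 0, 0.05, 0, 0, 0],
    [1, 0.002, 0, 0.07, 0, 0, 0],
    [1, 0.002, 0, 0.085, 0, 0, 0],
    [1, 0.002, 0, 0.095, 0, 0, 0],
    [1, 0.002, 0, 0.1, 0, 0, 0],
    [1, 0.002, 0, 0.1, 0, 0, 0],
  ],
)

```text
time_s: 8.07
tool_pos: [0.5689, 0.25, 0.2088]
ee_rot: [-0.001, 0.82, 0.572, -0.002]
ft_force: [0.3, 0.1, 0.4]
width: 0.0001
```

```bash
cat > st.py <<'E'
from go import *
s,R=where();h=np.array([np.cos(p[3]),np.sin(p[3]),0]);d=s["tool_pos"]-G(p,.245,0,.067)
print("rel hinge: h",(d@h).round(4),"lat",(d@np.array([-h[1],h[0],0])).round(4),"up",d[2].round(4),"z",s["tool_pos"].round(3),"F",s["ft_force"].round(1),s["time_s"])
E
python3 st.py; python3 - <<'E'
from h import *
b=camera("scene")
cv2.imwrite("pics/i.png",cv2.resize(b[150:310,130:330],(750,600)))
E
```

```text
rel hinge: h 0.0877 lat 0.0023 up 0.0782 z [0.569 0.25  0.209] F [0.3 0.1 0.4] 8.0667
```

View pics/i.png

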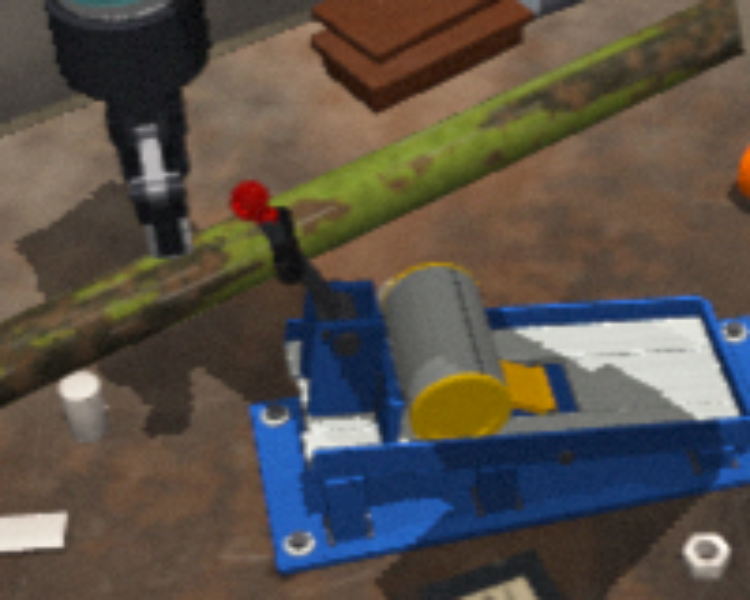

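>>> play_rows(
  deltas=[
    [1, -0.008, 0, -0.006, 0, 0, 0],
    [1, -0.016, 0, -0.007, 0, 0, 0],
    [1, -0.024, 0, -0.007, 0, 0, 0],
    [1, -0.032, 0, -0.007, 0, 0, 0],
    [1, -0.04, 0, -0.008, 0, 0, 0],
    [1, -0.048, 0, -0.01, 0, 0, 0],
    [1, -0.056, 0, -0.012, 0, 0, 0],
    [1, -0.064, 0, -0.012, 0, 0, 0],
  ],
)

```text
time_s: 8.78
tool_pos: [0.5483, 0.1901, 0.2239]
ee_rot: [0.0, 0.82, 0.572, 0.0]
ft_force: [0.9, 0.9, 0.6]
width: 0.0002
```

>>> play_rows(
  deltas=[
    [1, -0.008, 0, 0, 0, 0, 0],
    [1, -0.016, 0, 0, 0, 0, 0],
    [1, -0.024, 0, 0, 0, 0, 0],
    [1, -0.032, 0, 0, 0, 0, 0],
    [1, -0.038, 0, 0, 0, 0, 0],
    [1, -0.042, 0, 0, 0, 0, 0],
    [1, -0.045, 0, 0, 0, 0, 0],
    [1, -0.045, 0, 0, 0, 0, 0],
  ],
)

```text
time_s: 9.45
tool_pos: [0.5328, 0.1483, 0.2233]
ee_rot: [-0.0, 0.82, 0.572, -0.0]
ft_force: [0.1, 0.0, -0.3]
width: -0.0002
```

```bash
python3 st.py; python3 - <<'E'
from h import *
b=camera("scene")
cv2.imwrite("pics/j.png",cv2.resize(b[150:310,130:330],(750,600)))
E
```

```text
rel hinge: h -0.0203 lat 0.0016 up 0.0927 z [0.533 0.148 0.223] F [ 0.1  0.  -0.3] 9.45
```

View pics/j.png

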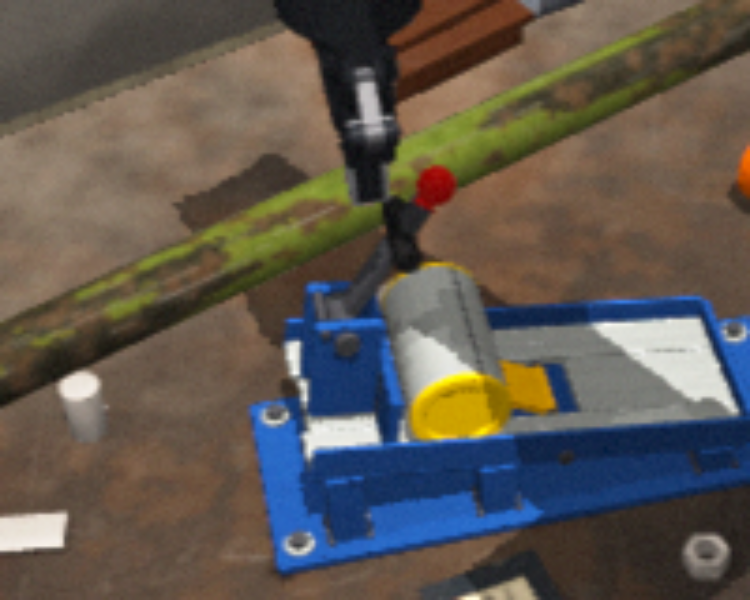

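The arm is past upright and ahead of the fingers (knob at crop 436,187), falling freely. I back away upward and let it settle.

>>> play_rows(
  deltas=[
    [1, 0.005, 0, -0.005, 0, 0, 0],
    [1, 0.012, 0, -0.02, 0, 0, 0],
    [1, 0.02, 0, -0.04, 0, 0, 0],
    [1, 0.03, 0, -0.06, 0, 0, 0],
    [1, 0.04, 0, -0.08, 0, 0, 0],
    [1, 0.05, 0, -0.1, 0, 0, 0],
    [1, 0.055, 0, -0.11, 0, 0, 0],
    [1, 0.055, 0, -0.11, 0, 0, 0],
  ],
)

```text
time_s: 10.17
tool_pos: [0.5541, 0.2024, 0.3369]
ee_rot: [0.001, 0.819, 0.573, 0.003]
ft_force: [1.5, 0.0, 0.0]
width: 0.0001
```

>>> play_rows(
  deltas=[
    [1, 0, 0, 0, 0, 0, 0],
    [1, 0, 0, 0, 0, 0, 0],
    [1, 0, 0, 0, 0, 0, 0],
    [1, 0, 0, 0, 0, 0, 0],
    [1, 0, 0, 0, 0, 0, 0],
    [1, 0, 0, 0, 0, 0, 0],
    [1, 0, 0, 0, 0, 0, 0],
    [1, 0, 0, 0, 0, 0, 0],
  ],
)

```text
time_s: 10.83
tool_pos: [0.5519, 0.2003, 0.3332]
ee_rot: [-0.0, 0.82, 0.572, -0.0]
ft_force: [-0.2, 0.0, 1.1]
width: 0.0
```

>>> play_rows(
  deltas=[
    [1, 0, 0, 0, 0, 0, 0],
    [1, 0, 0, 0, 0, 0, 0],
    [1, 0, 0, 0, 0, 0, 0],
    [1, 0, 0, 0, 0, 0, 0],
    [1, 0, 0, 0, 0, 0, 0],
    [1, 0, 0, 0, 0, 0, 0],
    [1, 0, 0, 0, 0, 0, 0],
    [1, 0, 0, 0, 0, 0, 0],
  ],
)

```text
time_s: 11.5
tool_pos: [0.5519, 0.2004, 0.3333]
ee_rot: [0.0, 0.82, 0.572, 0.0]
ft_force: [0.5, -0.8, 0.6]
width: 0.0
```

```bash
cat > kn.py <<'E'
from go import *
b=camera("scene")
for n in("knob","pipe"):print(n,[(np.round(d["xy"],1).tolist(),round(d["p"],2)) for d in mark_of(n,"scene")][:2],sense()["time_s"])
h=np.array([np.cos(p[3]),np.sin(p[3]),0])
for q in(1.5,1.8,1.9,2.0,2.1,2.2,2.3,2.45):
    t=.4-q;print(q,proj("scene",G(p,.245,0,.067)+.105*(np.sin(t)*h+np.cos(t)*np.array([0,0,1]))).round(1))
cv2.imwrite(f"pics/k{sense()['time_s']:.2f}.png",cv2.resize(b[150:310,130:330],(750,600)))
E
python3 kn.py; ls pics
```

```text
knob [([267.2, 230.7], 0.96)] 11.6
pipe [([251.5, 244.9], 0.61), ([348.6, 201.9], 0.6)] 11.65
1.5 [263.1 211.4]
1.8 [268. 221.]
1.9 [268.7 224.4]
2.0 [268.9 227.9]
2.1 [268.6 231.4]
2.2 [267.9 234.9]
2.3 [266.7 238.4]
2.45 [264.2 243.5]
a.png
b.png
c.png
d.png
e.png
f.png
g.png
i.png
j.png
k11.65.png
scene0.png
top0.png
```

>>> play_rows(
  deltas=[
    [1, 0, 0, 0, 0, 0, 0],
    [1, 0, 0, 0, 0, 0, 0],
    [1, 0, 0, 0, 0, 0, 0],
    [1, 0, 0, 0, 0, 0, 0],
    [1, 0, 0, 0, 0, 0, 0],
    [1, 0, 0, 0, 0, 0, 0],
    [1, 0, 0, 0, 0, 0, 0],
    [1, 0, 0, 0, 0, 0, 0],
  ],
)

```text
time_s: 12.32
tool_pos: [0.5519, 0.2004, 0.3333]
ee_rot: [0.0, 0.82, 0.572, 0.0]
ft_force: [-0.5, -0.2, -0.2]
width: 0.0001
```

```bash
python3 kn.py|head -2; mv pics/k12*.png pics/l.png
```

```text
knob [([266.5, 232.9], 0.89)] 12.4167
pipe [([248.6, 242.9], 0.66), ([348.3, 200.5], 0.64)] 12.4667
```

View pics/l.png

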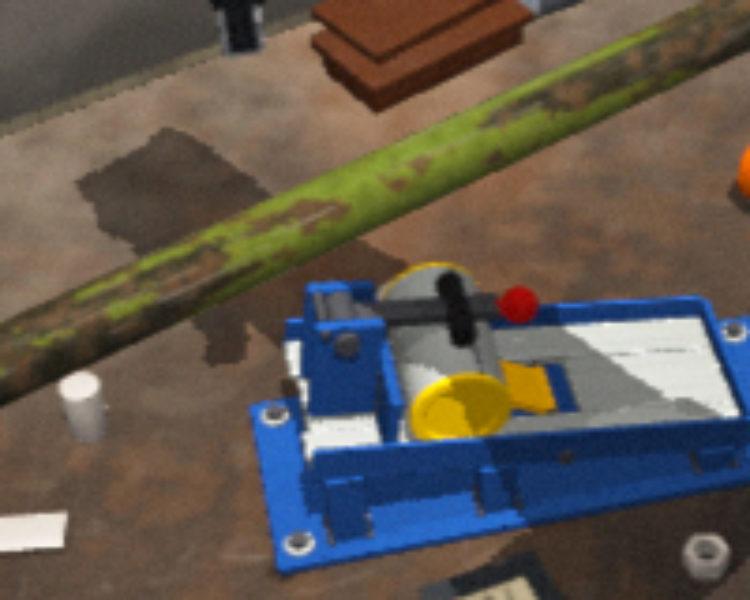

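The roller rests on the pipe (crop ≈ 457,310), the pawl is up behind it (530,385), and the robot is clear.

```bash
python3 -c "
from bench import *
print(sign_off())"
```

```text
the job is handed in; nothing more can be done
None
```

The job is done and handed in at about 12.5 s of the 58 s allowed.

- **Pipe:** I pushed it up the gutter with two spread fingertips, without gripping or lifting it. After I backed off, it lay at about x = 180 mm in the gutter, with the pawl up behind it. Contact force was about 3 to 4 N wherever I read it; I did not read it as the pipe passed over the pawl.
- **Hold-down arm:** I pushed the knob over with shut fingers from the uphill side, and the arm fell freely onto the pipe. Two knob readings, at 11.6 s and 12.4 s, put it at about 2.1 and 2.15 rad, within measuring error of the expected 2.1. In the last picture the roller rests on the pipe and the robot is clear.
- **Bystanders:** My moves did not go near the slug, nut or tin, and the nut stands where it was. The slug was hidden in the last picture and only a corner of the tin showed. I did not measure any of the three again.

The network's pipe readings scattered by about 3 px between looks. No check failed or disagreed beyond that.

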